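Lock an ink cartridge into the charging station and hold it there

ROBOT

A 6-joint arm with a two-finger parallel gripper is mounted at the origin on the work surface. World frame = base frame: x ahead of the robot, y to its left, z up, the work surface at z = 0. Lengths are in m, angles in degrees, forces in N, time in s.
With the tool pointing down it reaches from about 0.4 to 0.825 m from the base axis. Payload 7 kg.
Tool frame: the origin (TCP) lies at the very end of the fingers, on their centre line; the grasp point (between the pads) lies 19 mm behind it; z points along the fingers, y is the line along which they close (so a half turn about z gives the same grasp; the last joint's range is limited). The gripper opens to 88 mm and grips with 3 to 60 N. Pads are 19 mm wide; open, the fingers measure 130 mm over their backs; the gripper's body (78 mm by 193 mm) begins 47 mm behind the grasp point.
Start: joints at [-47.607, 20.546, 0.682, 0, -70.136, -16.507], TCP at [0.295, -0.607, 0.227] pointing down, gripper open.
Joint ranges: [-176.03, 176.03], [-82.01, 121.73], [-58.28, 71.71], [-173.87, 95.51], [-174.79, -0.11], [-173.66, 173.66]. Speed limits (degrees/s): [136.94, 136.94, 172.46, 180, 180, 180].

INTERFACE

Orientations are given as [roll, pitch, yaw] about the fixed x, y, z axes, in that order (R = Rz(yaw) Ry(pitch) Rx(roll)).
In Python, from plant import ctrl gives the robot as it stands.
- The arm moves only by the tool carry_out, never from a script. Its argument "deltas" is a list that holds one entry, the list of rows, each a list of 5 numbers: the shift along the tool's x, y, z scaled (see below), then the turn about the tool's z scaled (see below), then the opening, from -1 (shut) to 1 (fully open). A call has 1 to 5 rows; each row is the pose to reach, as a shift and turn from the pose commanded when the call began, along the tool's axes at that moment, turning the shorter way round; what a row does not reach only later rows make up. The controller multiplies each number of a shift by 20 cm and each number of a turn by 2 pi rad. A row lasts 1/10 s, in which the tool goes at most 50 mm and 8.59 degrees, less where a joint would pass 70% of its speed; a pose out of reach is approached as far as the arm can. A call with a number of a shift or a turn outside -1 to 1 is refused whole. A call with a gripper value outside its range is refused whole. The fingers move at their own pace and stop on an object; the grip force is fixed at half the most. Time passes only in rows, so rows that repeat a pose let the fingers close. It gives the time, the measured TCP pose, the force, the opening and the grip force at its end, in the units of the state.
- ctrl.get_obs(): the state, without advancing time (a new reading comes with each control period).
- ctrl.snapshot(name): name is "scene" or "top" or "wrist"; returns a dict with "color" (480x640x3 uint8, red, green, blue), "camera_matrix" (3x3 intrinsics, pixels), "R" (3x3) and "t" (3): a world point X has camera coordinates R X + t. Camera axes: x right, y down, z forward; pixel columns grow to the right and rows downward; lengths in m; the calibration is good to about 2 mm. The wrist camera is an equidistant fisheye: a pixel r from the principal point sees the ray r / f radians off the axis. A picture is of the moment at which its call begins. There is no depth.
- ctrl.close_job(): hands the job in; it is judged then, once.
Trained networks look in a picture, given as the dict that the camera call returned (one of the last four; its "shot" number tells which), for a name from the list of things; names that differ only in an ending like _2 or _b are one class to them, and where a whole thing is asked for, a point or a joint stands for the part that bears it (a point fixed in the world has none). Each returns a list of dicts, best first, with "p" (0 to 1); they miss things now and then, are a little off and sometimes report something else, mostly with a low value. They report only what shows in the picture. A call takes as long as a camera call. They do not tell look-alikes from the thing itself.
- ctrl.search_frame(picture, name): "centre" ([column, row] in pixels, amid what is visible of it).
- ctrl.silhouettes(picture, name): "mask" (480x640 bool, what is visible of it) and "centre" ([column, row] in pixels, amid what is visible of it).
- ctrl.spot_point(picture, name): "centre" ([column, row] in pixels: a listed point, or the origin of a listed thing).
The state is a dict: "clock": time; "joint_pos": joint angles; "qvel": joint speeds; "tau": joint torques, N m; "tool_pos": TCP position; "orientation": TCP orientation; "force": force on the tool from outside, world axes, zero at the start; "moment": the same for the moment, N m; "opening": finger opening in m; "gripper_force": force on a finger pad.
Only numpy, scipy, OpenCV 4.12 (cv2) and the standard library are available. Lean on these libraries where they do the work, as an engineer would, in place of code of your own. Each camera call takes 0.05 s, during which the arm holds its last target. There are 200 camera calls.

TASK

Take the rust-brown ink cartridge out of its rest and fit it into the square head of the ink charging station: let its two lugs into the two slots, push it all the way down against the spring, and while keeping it down turn it a quarter turn clockwise, seen from above, until it comes up against the stop. The valve stays open only while the cartridge is held, so finish with the gripper still holding it upright, pushed fully down and turned against the stop. Leave the green cartridge and everything else on the bench where they are.

Things in the scene. Friction and masses are not known exactly. Their poses are not given: they have to be found in the camera images.
- brown_grip (a point): Rust-brown ink cartridge (loose, 0.24-0.42 kg, nozzle down in the rest): point on its axis in the upright wing grip on top (52 mm long, 16 thick, 44 high), 18 mm below the wing's top, 26 mm above the top of the round body (58 mm diameter, 40 high), 94 mm above the nozzle's underside. x runs along the wing, y across its thickness, z up; half a turn about z makes no difference.
- brown_tip (a point): Centre of the underside of the brown cartridge's nozzle, which is 24 mm in diameter and 28 mm long. Its lowest 7 mm carry two opposite lugs: a bar 40 mm over both tips and 8 mm wide, in line with the wing (own x axis).
- green_grip (a point): Grip point of the green cartridge, same shape as the brown, in the other hole of the rest, 100 mm away: to be left alone.
- rest: Fixed pale wooden rest, 90 x 200 x 36 mm, origin at the centre of its underside, long along its own y, with two holes 46 mm in diameter, 100 mm apart. The cartridges' round bodies rest on its top with the nozzles in the holes; either cartridge may be in either hole, turned either way.
- head_mouth (a point): Centre of the 29 mm round opening in the top face of the station's head (fixed square block 62 x 62 mm, top 60 mm above the bench). z up; x runs along the two opposite lug slots, 12 mm wide, reaching 23.5 mm from the centre, a yellow patch beyond each. The top plate is 6 mm thick; in the hollow below it the lugs can turn once pushed down 2 mm against the spring plate.
- station: Ink charging station, fixed; origin on the bench straight below head_mouth, same axes. Base 110 mm wide, 12 mm high. A blue pump box stands across its +x end, its near face 117 mm from the origin, top 92 mm above the bench (dial to 106 mm).
- plunger (a joint): How far the spring plate under the opening is pushed down: 0 at rest (12 mm below the top face, 6 N), 0.008 m at its hard stop (13 N and rising): the nozzle's underside is then 20 mm below the top face and brown_grip 74 mm above it.
- valve (a joint): Valve angle, growing clockwise seen from above: 0 shut, 1.40 rad at its stop, open; a spring (at most 0.15 N m) turns it back when not held. The lugs meet its brass dogs after 0.17 rad of turning (friction may move it sooner), so the stop comes at 1.40 to 1.57 rad (a quarter turn) from the slots.
- jar: Bystander: small amber jar, 44 mm in diameter, 55 mm high, between rest and station; origin at the centre of its underside.
- tin: Bystander: ink tin, 84 mm in diameter, 60 mm high, at the back; origin under its centre.
- knife: Bystander: ink spatula lying flat near the robot; origin at its underside.
- sponge: Bystander: yellow sponge block 90 x 60 x 35 mm near the robot; origin under its centre.
- bowl: Bystander: steel bowl, 150 mm in diameter, 60 mm high, on the left; origin under its centre.
- bottle: Bystander: amber bottle, 60 mm in diameter, 160 mm high, on the right; origin under its centre.
Things that resemble listed ones, but are neither listed nor needed, are in the scene too. There is more than one size of the part that bears brown_grip; the job needs the middle-sized.

How it is judged (in metres and radians):
On the way, in this order (a step that is already met when the one before it is completed fails the run):
1. the brown cartridge is lifted clear of the rest in the gripper (height (world z) of brown_grip above 0.145 m and contact force between the fingers and brown above 1 N), for 0.1 s.
2. it is pushed down in the head, lugs in the slots, not yet turned (horizontal distance between brown_grip and head_mouth below 0.008 m and angle between the x axis of brown_grip and the x axis of head_mouth, either way round below 0.35 rad and z of brown_grip in the frame of head_mouth below 0.081 m and value of joint plunger above 0.002 m and value of joint valve below 0.35 rad), for 0.1 s.
At the end, for the whole second after the job is handed in: The brown cartridge is in the head, upright within 0.1 rad and centred within 8 mm at its grip, pushed down at least 6 of the 8 mm, its wing square to the slots (at least 1.2 rad from them), the valve turned past 1.25 of 1.40 rad, still, and the fingers still hold it (value of joint plunger above 0.006 m and value of joint valve above 1.25 rad and horizontal distance between brown_grip and head_mouth below 0.008 m and z of brown_grip in the frame of head_mouth below 0.077 m and angle between the x axis of brown_grip and the x axis of head_mouth, either way round above 1.2 rad and angle between brown_grip's own z axis and vertical below 0.1 rad and contact force between the fingers and brown above 2 N and linear speed of brown below 0.02 m/s); the arm keeps its last pose, push and grip.
It fails at once if the green cartridge is disturbed (moved more than 20 mm) (distance of green_grip from where it was at the start of the episode above 0.02 m).
It fails at once if another thing on the bench is disturbed (moved more than 20 mm) (distance of any of jar, tin, knife, sponge, bowl, bottle from where it was at the start of the episode above 0.02 m).
It also fails if it takes over 48 s, if anything falls off the work surface, if the arm or the gripper's body presses on something with over 40 N, if the wrist force passes 120 N, or if a joint passes its speed limit or range.

## Working session

There is one attempt and no reset: what is moved stays moved. The work goes in short steps, Python scripts to look and compute and a tool call to move; the robot and the scene stay as the last step left them, time stands still between calls to the robot, and variables do not carry over. Pictures are saved under pics/ and viewed, at most 10 in all, crops included, and the job is handed in when it is done.

Besides the shell and the picture viewer there is one more tool, called after "Request:" by a JSON object that holds its "api" and its "payload". carry_out: Moves the arm, as the interface text tells. Its arguments: {"type":"object","properties":{"deltas":{"type":"array"}},"required":["deltas"]}

```bash
mkdir -p pics; cat > h.py <<'E'
import numpy as np,cv2
from plant import ctrl
def save(s,n): cv2.imwrite('pics/'+n,cv2.cvtColor(s['color'],cv2.COLOR_RGB2BGR))
def ray(s,px,fish=False):
    K=np.array(s['camera_matrix']);R=np.array(s['R']);t=np.array(s['t'])
    a=np.array([(px[0]-K[0,2])/K[0,0],(px[1]-K[1,2])/K[1,1]])
    if fish:
        r=np.linalg.norm(a);d=np.r_[a/max(r,1e-9)*np.sin(r),np.cos(r)]
    else: d=np.r_[a,1]
    return -R.T@t, R.T@d
def atz(s,px,z,fish=False):
    o,d=ray(s,px,fish);return o+d*(z-o[2])/d[2]
def proj(s,X,fish=False):
    K=np.array(s['camera_matrix']);c=np.array(s['R'])@X+np.array(s['t'])
    if fish:
        r=np.hypot(c[0],c[1]);th=np.arctan2(r,c[2]);a=c[:2]/r*th
    else:a=c[:2]/c[2]
    return a*[K[0,0],K[1,1]]+K[:2,2]
E
python3 - <<'E'
from h import *
print(ctrl.get_obs())
for n in ['scene','top']:
    s=ctrl.snapshot(n);save(s,n+'1.png')
    print(n,-np.array(s['R']).T@s['t'])
    for k,z in [('brown_grip',.102-.0),('green_grip',.102),('head_mouth',.06),('rest',0),('station',0),('jar',0),('bottle',0),('tin',0)]:
        for r in ctrl.spot_point(s,k)[:4]:
            print(k,np.round(r['centre']),round(r['p'],2),np.round(atz(s,r['centre'],z),3))
E
```

```text
{'clock': 0.0, 'joint_pos': array([-4.76075831e+01,  2.05907160e+01,  6.35216451e-01, -1.93027466e-02,
       -7.01336790e+01, -1.65059505e+01]), 'qvel': array([ 0.00909393,  0.04112345,  0.04598552,  0.04236491,  0.11510794,
       -0.08532149]), 'tau': array([ 3.30801277e-04, -5.82726073e+01,  2.93056262e+01,  6.99755609e+00,
        6.77667311e-03, -1.99087417e-04]), 'tool_pos': array([ 0.2944645 , -0.60687118,  0.22564431]), 'orientation': array([ 1.79909341e+02, -7.94118749e-03, -1.54120101e+02]), 'force': array([0.51346956, 0.38901516, 0.13900813]), 'moment': array([-0.05873716, -0.02838203, -0.04217551]), 'gripper_force': 0.0, 'opening': 0.08742121872268017}
scene [ 1.52371752 -0.07171179  1.11251623]
brown_grip [396. 269.] 0.93 [0.696 0.156 0.102]
brown_grip [388. 177.] 0.83 [0.385 0.19  0.102]
brown_grip [381. 229.] 0.7 [0.569 0.142 0.102]
green_grip [424. 219.] 0.6 [0.545 0.25  0.102]
head_mouth [235. 226.] 0.74 [ 0.487 -0.213  0.06 ]
head_mouth [315. 245.] 0.21 [ 0.568 -0.018  0.06 ]
rest [398. 250.] 0.87 [0.553 0.195 0.   ]
station [238. 243.] 0.76 [ 0.489 -0.212  0.   ]

[... 229 characters left out ...]
p [4.1297816e-01 6.6862174e-04 1.4426983e+00]
brown_grip [247. 292.] 0.81 [0.434 0.186 0.102]
brown_grip [262. 240.] 0.8 [0.562 0.153 0.102]
brown_grip [261. 201.] 0.64 [0.66  0.157 0.102]
brown_grip [326. 259.] 0.55 [ 0.516 -0.006  0.102]
green_grip [222. 244.] 0.89 [0.55  0.252 0.102]
green_grip [408. 267.] 0.5 [ 0.499 -0.204  0.102]
head_mouth [407. 269.] 0.95 [ 0.496 -0.21   0.06 ]
rest [249. 246.] 0.55 [0.557 0.198 0.   ]
station [403. 270.] 0.84 [ 0.495 -0.207  0.   ]
jar [322. 257.] 0.5 [0.529 0.005 0.   ]
bottle [523. 233.] 0.96 [ 0.596 -0.526  0.   ]
bottle [263. 237.] 0.32 [0.58  0.161 0.   ]
bottle [404. 269.] 0.25 [ 0.5   -0.211  0.   ]
tin [349. 153.] 0.59 [ 0.81  -0.066  0.   ]
```

View pics/scene1.png

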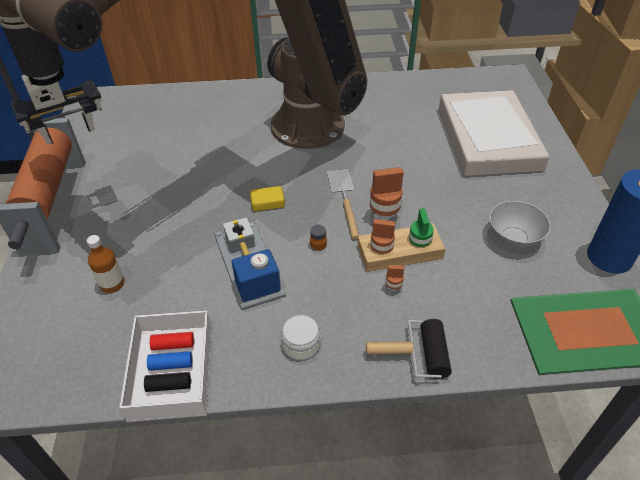

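```bash
python3 -c "
import cv2
a=cv2.imread('pics/top1.png')
cv2.imwrite('pics/topc.png',cv2.resize(a[130:330,190:460],None,fx=2.9,fy=2.9,interpolation=cv2.INTER_CUBIC))"
```

```text
(no output)
```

View pics/topc.png

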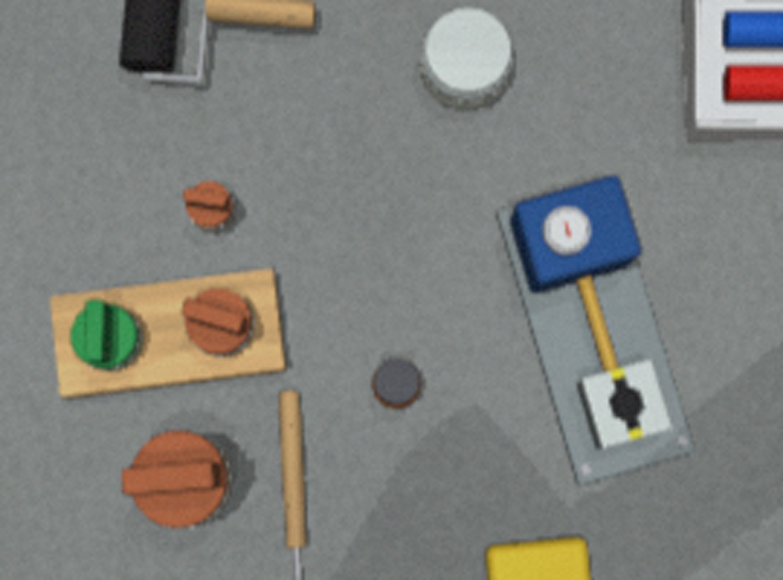

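Brown candidates: large at scene (388,190), small at (396,278), and middle-sized in the rest at (382,236). I choose the one in the rest. The crop shows its wing at crop (216,315) beside the green cartridge at (104,333). Head slots run from (617,372) to (636,434). Now I'll approach the station for a close look.

```bash
cat >> h.py <<'E'
def goal(p,yaw,o=None):
    o=o or ctrl.get_obs(); y=np.radians(o['orientation'][2])
    d=np.array(p)-o['tool_pos']; c,s=np.cos(y),np.sin(y)
    t=-((yaw-o['orientation'][2]+180)%360-180)
    print('now',np.round(o['tool_pos'],4),np.round(o['orientation'],2),'J',np.round(o['joint_pos'],1))
    print('dist',round(np.linalg.norm(d),3),'row',np.round(np.array([c*d[0]+s*d[1],s*d[0]-c*d[1],-d[2]])/.2,4),'turn',round(t/360,4))
E
python3 -c "
from h import *
goal([.40,-.40,.30],-130)
goal([.42,-.21,.30],-106)"
```

```text
now [ 0.2947 -0.6073  0.2266] [-180.      0.   -154.11] J [-47.6  20.5   0.7   0.  -70.1 -16.5]
dist 0.244 row [-0.9261  0.7025 -0.3671] turn -0.067
now [ 0.2947 -0.6073  0.2266] [-180.      0.   -154.11] J [-47.6  20.5   0.7   0.  -70.1 -16.5]
dist 0.423 row [-1.4309  1.5135 -0.3671] turn -0.1336
```

Request:
{"api": "carry_out", "payload": {"deltas": [[[-0.93,0.7,-0.37,-0.067,1],[-0.93,0.7,-0.37,-0.067,1],[-0.93,0.7,-0.37,-0.067,1],[-0.93,0.7,-0.37,-0.067,1],[-0.93,0.7,-0.37,-0.067,1]]]}}

```text
clock: 1.4
tool_pos: [0.4016, -0.3983, 0.3016]
orientation: [-179.9, 0.0, -130.0]
force: [0.7, -0.3, -0.2]
opening: 0.0874
gripper_force: 0.0
```

```bash
python3 -c "
from h import *
goal([.42,-.21,.30],-106)"
```

```text
now [ 0.4016 -0.3983  0.3016] [-1.7994e+02  1.0000e-02 -1.2996e+02] J [-24.9   7.9  -6.5   0.  -75.6 -15. ]
dist 0.189 row [-0.7807  0.5339  0.0082] turn -0.0666
```

Request:
{"api": "carry_out", "payload": {"deltas": [[[-0.78,0.53,0.01,-0.067,1],[-0.78,0.53,0.01,-0.067,1],[-0.78,0.53,0.01,-0.067,1],[-0.78,0.53,0.01,-0.067,1],[-0.78,0.53,0.01,-0.067,1]]]}}

```text
clock: 1.9
tool_pos: [0.4203, -0.209, 0.2993]
orientation: [-179.9, 0.1, -105.6]
force: [0.8, -0.2, 0.6]
opening: 0.0876
gripper_force: 0.0
```

```bash
python3 - <<'E'
from h import *
goal([.53,.0,.30],-106)
s=ctrl.snapshot('wrist');save(s,'w1.png')
print(s['camera_matrix'],-np.array(s['R']).T@s['t'],np.array(s['R']).round(2))
for k,z in [('brown_grip',.102),('green_grip',.102),('head_mouth',.06),('station',0),('jar',0)]:
    for r in ctrl.spot_point(s,k)[:4]:
        print(k,np.round(r['centre']),round(r['p'],2),np.round(atz(s,r['centre'],z,True),4))
E
```

```text
now [ 0.4203 -0.209   0.2993] [-1.7989e+02  6.0000e-02 -1.0561e+02] J [ -2.4  -1.8 -17.2  -0.  -74.5 -13.2]
dist 0.236 row [-1.1541 -0.2473 -0.0035] turn 0.0011
[[371.64829954   0.         318.26533105]
 [  0.         371.64829954 240.82719526]
 [  0.           0.           1.        ]] [ 0.4000133  -0.27842854  0.45814351] [[-0.96  0.27 -0.  ]
 [ 0.26  0.93  0.27]
 [ 0.07  0.26 -0.96]]
head_mouth [256. 223.] 0.91 [ 0.4918 -0.2103  0.06  ]
station [264. 215.] 0.91 [ 0.4922 -0.2068  0.    ]
jar [292. 350.] 0.84 [ 0.5158 -0.0093  0.    ]
```

View pics/w1.png

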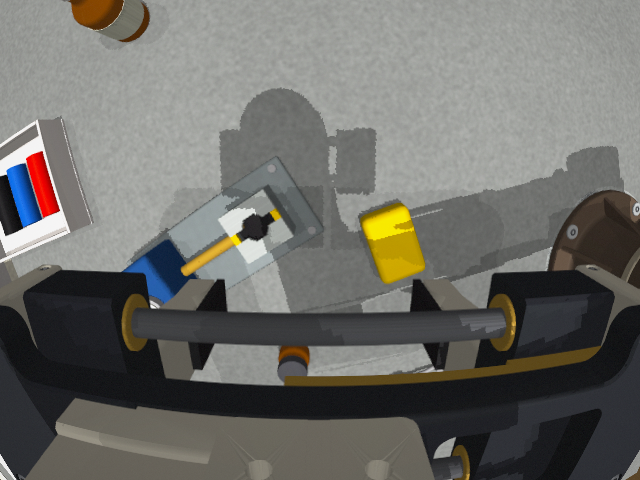

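The head is at (255,227), with yellow patches at about (236,239) and (276,214). The jar is at (292,365).

```bash
python3 - <<'E'
from h import *
s=ctrl.snapshot('wrist');im=s['color']
roi=np.zeros(im.shape[:2],bool);roi[195:262,222:290]=1
g=im.max(2)
m=((g<75)&roi).astype(np.uint8)
n,l,st,c=cv2.connectedComponentsWithStats(m);i=1+st[1:,4].argmax()
pts=np.argwhere(l==i)[:,::-1].astype(float)
W=np.array([atz(s,p,.06,True)[:2] for p in pts])
r=cv2.minAreaRect(W.astype(np.float32)*1000);print('dark',st[i],c[i],r)
cc=W.mean(0);u,sv,vt=np.linalg.svd(W-cc);a=np.degrees(np.arctan2(vt[0,1],vt[0,0]));print('mean',cc,'axis',a)
p=(W-cc)@vt.T;print(p.min(0),p.max(0))
h=cv2.cvtColor(im,cv2.COLOR_RGB2HSV)
y=((h[...,0]>22)&(h[...,0]<35)&(h[...,1]>150)&(h[...,2]>150)&roi).astype(np.uint8)
n,l,st,c=cv2.connectedComponentsWithStats(y)
for k in range(1,n):
    if st[k,4]>8: print('yel',st[k],c[k],atz(s,c[k],.06,True)[:2])
cv2.imwrite('pics/w1c.png',cv2.resize(im[195:262,222:290,::-1],None,fx=8,fy=8,interpolation=cv2.INTER_NEAREST))
E
```

```text
dark [238 218  37  27 617] [255.78444084 231.18962723] ((493.555908203125, -206.44532775878906), (43.75694274902344, 27.231904983520508), 14.881396293640137)
mean [ 0.49337485 -0.20655086] axis 16.128296339346296
[-0.02163015 -0.01365022] [0.02211549 0.01368732]
yel [270 213  11  12  73] [275.20547945 218.79452055] [ 0.46809264 -0.21387016]
yel [230 239  12  12  75] [235.45333333 244.50666667] [ 0.52081294 -0.19840862]
```

View pics/w1c.png

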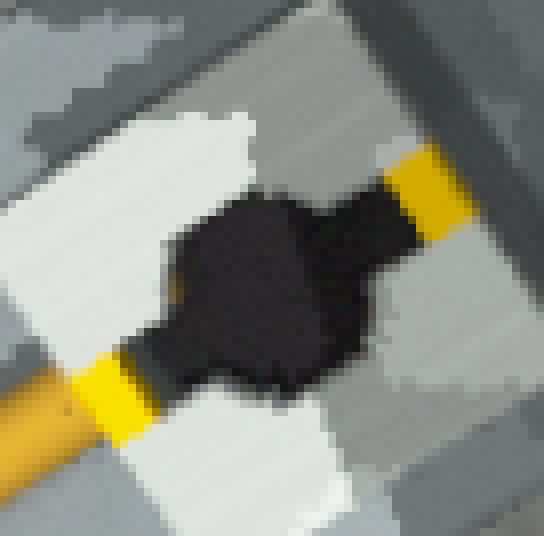

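Request:
{"api": "carry_out", "payload": {"deltas": [[[-1.0,-0.24,0,0,0.2],[-1.0,-0.24,0,0,0.2],[-1.0,-0.24,0,0,0.2],[-1.0,-0.24,0,0,0.2],[-1.0,-0.24,0,0,0.2]]]}}

```text
clock: 2.75
tool_pos: [0.523, -0.0304, 0.2976]
orientation: [179.9, -0.0, -105.8]
force: [0.2, -0.1, -0.5]
opening: 0.0548
gripper_force: 0.0
```

```bash
python3 - <<'E'
from h import *
goal([.555,.20,.25],-106)
s=ctrl.snapshot('wrist')
for k,z in [('brown_grip',.102),('green_grip',.102),('jar',0)]:
    for r in ctrl.spot_point(s,k)[:4]:
        print(k,np.round(r['centre']),round(r['p'],2),np.round(atz(s,r['centre'],z,True),4))
E
```

```text
now [ 0.523  -0.0304  0.2976] [ 1.7995e+02 -2.0000e-02 -1.0579e+02] J [ 18.1   3.9 -11.5  -0.  -74.6 -33.9]
dist 0.237 row [-1.1523  0.1594  0.2378] turn 0.0006
brown_grip [332. 375.] 0.77 [0.5584 0.1538 0.102 ]
brown_grip [244. 376.] 0.61 [0.6587 0.1302 0.102 ]
jar [329. 215.] 0.76 [ 0.5148 -0.0062  0.    ]
```

Head ≈ (0.494, −0.206), slot axis 16.3°. Next, a close look over the rest.

Request:
{"api": "carry_out", "payload": {"deltas": [[[-1.0,0.1,0,0,0.2],[-1.0,0.1,0,0,0.2],[-1.0,0.1,0,0,0.2],[-1.0,0.1,0,0,0.2],[-1.0,0.1,0,0,0.2]]]}}

```text
clock: 3.45
tool_pos: [0.557, 0.1673, 0.2979]
orientation: [180.0, 0.0, -105.8]
force: [-0.2, -0.8, -1.0]
opening: 0.0525
gripper_force: 0.0
```

```bash
python3 - <<'E'
from h import *
ctrl.snapshot('wrist');ctrl.snapshot('wrist');s=ctrl.snapshot('wrist');save(s,'w2.png')
for k,z in [('brown_grip',.102),('green_grip',.102),('brown_tip',.008)]:
    for r in ctrl.spot_point(s,k)[:4]:
        print(k,np.round(r['centre']),round(r['p'],2),np.round(atz(s,r['centre'],z,True),4))
goal([.56,.15,.18],-106)
np.savez('w2.npz',**{k:s[k] for k in('color','camera_matrix','R','t')})
E
```

```text
brown_grip [456. 198.] 0.95 [0.4162 0.1851 0.102 ]
brown_grip [310. 202.] 0.67 [0.56   0.1495 0.102 ]
brown_grip [219. 232.] 0.58 [0.6567 0.1531 0.102 ]
green_grip [349. 291.] 0.83 [0.5466 0.2503 0.102 ]
brown_tip [230. 222.] 0.89 [0.6697 0.1609 0.008 ]
now [0.5562 0.1628 0.299 ] [-1.7998e+02  2.0000e-02 -1.0599e+02] J [ 35.6   9.3  -5.1   0.  -75.6 -51.6]
dist 0.12 row [ 0.0565 -0.0358  0.595 ] turn 0.0
```

View pics/w2.png

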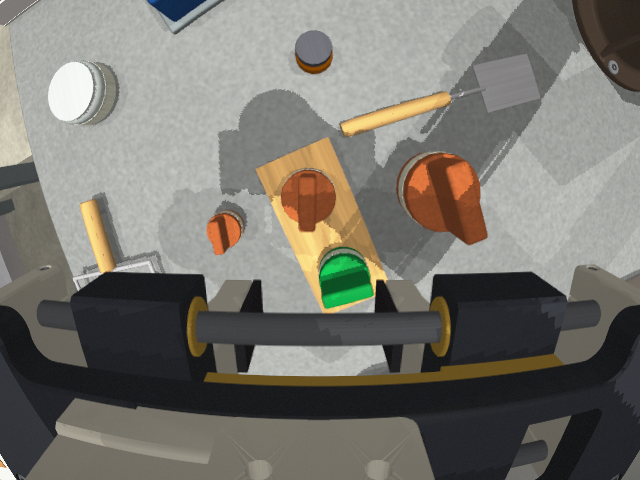

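The middle cartridge's wing is at (307,200), lined up with the tool's x axis. The large one is at (440,200), the small at (224,230) and the green at (345,280). Now one close crop for the wing angle and the large cartridge's clearance.

```bash
python3 - <<'E'
from h import *
s=dict(np.load('w2.npz'));im=s['color']
cv2.imwrite('pics/w2c.png',cv2.resize(im[155:245,270:350,::-1],None,fx=6.5,fy=6.5,interpolation=cv2.INTER_CUBIC))
t=ctrl.snapshot('top')
def tri(a,pa,fa,b,pb):
    o1,d1=ray(a,pa,fa);o2,d2=ray(b,pb)
    k=np.linalg.lstsq(np.c_[d1,-d2],o2-o1,rcond=None)[0]
    return (o1+k[0]*d1+o2+k[1]*d2)/2
print('large',tri(s,[456,198],True,t,[247,292]))
print('mid',tri(s,[310,202],True,t,[262,240]))
E
```

```text
large [0.43241061 0.17700322 0.14621982]
mid [0.56141195 0.15210208 0.09543023]
```

View pics/w2c.png

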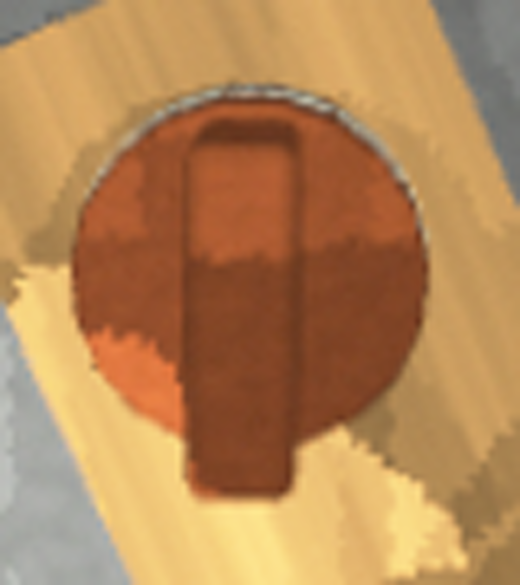

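```bash
python3 - <<'E'
from h import *
s=dict(np.load('w2.npz'))
a=atz(s,[307.2,176.5],.12,True);b=atz(s,[307.2,231.5],.12,True)
print(a,b,(a+b)/2,np.linalg.norm(a-b),np.degrees(np.arctan2(*(b-a)[[1,0]])))
m=(a+b)/2
goal([m[0],m[1],.22],-106);goal([m[0],m[1],.135],-106)
E
```

```text
[0.55449365 0.12368153 0.12      ] [0.56891343 0.17312893 0.12      ] [0.56170354 0.14840523 0.12      ] 0.05150703813184526 73.74233215498631
now [0.5563 0.163  0.299 ] [-1.7998e+02  3.0000e-02 -1.0599e+02] J [ 35.7   9.4  -5.1   0.  -75.6 -51.6]
dist 0.081 row [ 0.0628 -0.0463  0.3951] turn 0.0
now [0.5563 0.163  0.299 ] [-1.7998e+02  3.0000e-02 -1.0599e+02] J [ 35.7   9.4  -5.1   0.  -75.6 -51.6]
dist 0.165 row [ 0.0628 -0.0463  0.8201] turn 0.0
```

Request:
{"api": "carry_out", "payload": {"deltas": [[[0.063,-0.046,0,0.001,0.1],[0.063,-0.046,0.4,0.001,0.1],[0.063,-0.046,0.8,0.001,0.1],[0.063,-0.046,0.8,0.001,0.1],[0.063,-0.046,0.8,0.001,0.1]]]}}

```text
clock: 4.3
tool_pos: [0.5585, 0.1471, 0.1334]
orientation: [179.6, -0.3, -106.4]
force: [0.3, -0.2, -0.2]
opening: 0.0478
gripper_force: 0.0
```

```bash
python3 - <<'E'
from h import *
s=ctrl.snapshot('wrist');s=ctrl.snapshot('wrist');save(s,'w3.png')
for r in ctrl.spot_point(s,'brown_grip')[:3]: print(np.round(r['centre']),round(r['p'],2),np.round(atz(s,r['centre'],.102,True),4))
goal([.5617,.1484,.084],-106.3)
E
```

```text
[570. 273.] 0.88 [0.4003 0.1976 0.102 ]
[316. 276.] 0.62 [0.5607 0.1482 0.102 ]
now [0.5627 0.1496 0.14  ] [-1.7994e+02 -1.0000e-02 -1.0624e+02] J [ 34.2  15.9 -18.1   0.1 -55.9 -50.4]
dist 0.056 row [0.007  0.0034 0.2798] turn 0.0002
```

View pics/w3.png

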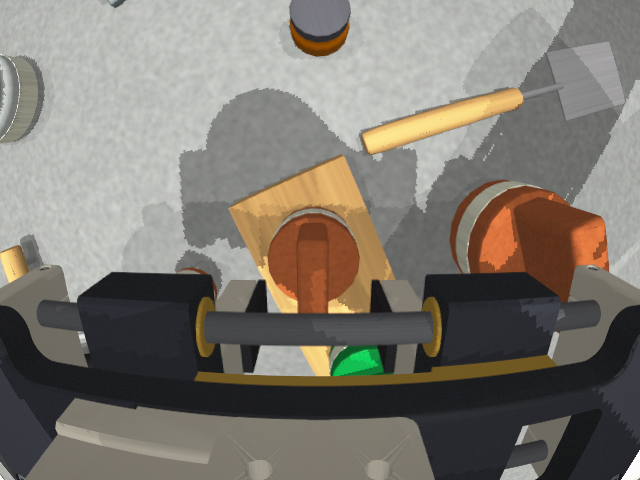

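```bash
python3 - <<'E'
from h import *
w=dict(np.load('w2.npz'));L=[(w,[456,198],True)]
for n in('scene','top'):
    s=ctrl.snapshot(n)
    c=[r['centre'] for r in ctrl.spot_point(s,'brown_grip')];g=min(c,key=lambda p:np.linalg.norm(np.array(p)-([388,177] if n=='scene' else [247,292])));print(n,g)
    L.append((s,g,False))
    if n=='scene': cv2.imwrite('pics/s2c.png',cv2.resize(s['color'][90:270,300:460,::-1],None,fx=3.3,fy=3.3,interpolation=cv2.INTER_CUBIC))
A=np.zeros((3,3));b=np.zeros(3)
for s,p,f in L:
    o,d=ray(s,p,f);d/=np.linalg.norm(d);P=np.eye(3)-np.outer(d,d);A+=P;b+=P@o
X=np.linalg.solve(A,b);print(X)
for s,p,f in L: print(proj(s,X,f)-p)
E
```

```text
scene [380.6, 228.3]
top [246.9, 290.8]
[ 0.41618261  0.19613289 -0.02526656]
[-31.44025396  -6.70322396]
[ 8.60535191 -8.75901385]
[3.04607286 8.80807137]
```

View pics/s2c.png

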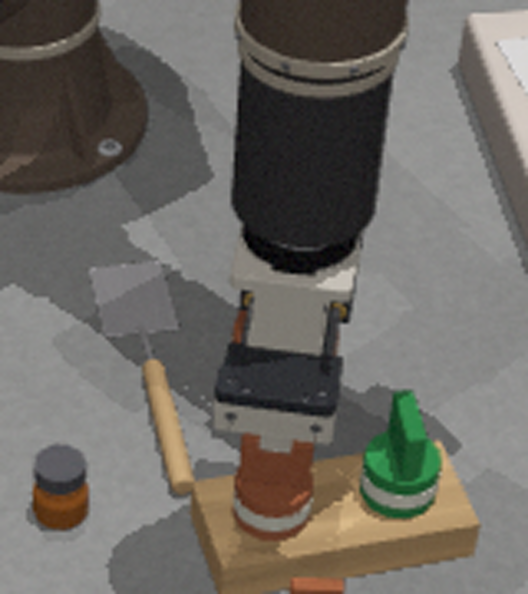

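The gripper (crop (280,400)) is over the middle cartridge. The large one is hidden behind the arm, so I'll use its earlier scene pixel.

```bash
python3 - <<'E'
from h import *
w=dict(np.load('w2.npz'));L=[(w,[456,198],True)]
L+=[(ctrl.snapshot('scene'),[388,177],False),(ctrl.snapshot('top'),[247,291.5],False)]
A=np.zeros((3,3));b=np.zeros(3)
for s,p,f in L:
    o,d=ray(s,p,f);d/=np.linalg.norm(d);P=np.eye(3)-np.outer(d,d);A+=P;b+=P@o
X=np.linalg.solve(A,b);print(X)
for s,p,f in L: print(proj(s,X,f)-p)
E
```

```text
[0.43301024 0.17722214 0.14515747]
[-1.18784247  4.42456226]
[-0.03616067 -0.15723295]
[1.49979591 0.75206098]
```

Request:
{"api": "carry_out", "payload": {"deltas": [[[0.007,0,0.06,0,0.1],[0.007,0,0.11,0,0.1],[0.007,0,0.16,0,0.1],[0.007,0,0.18,0,0.1],[0.007,0,0.2,0,0.1]]]}}

```text
clock: 5.25
tool_pos: [0.5611, 0.1485, 0.0976]
orientation: [180.0, -0.1, -106.2]
force: [-0.3, 0.8, -0.1]
opening: 0.0481
gripper_force: 0.0
```

Request:
{"api": "carry_out", "payload": {"deltas": [[[0,0,0.03,0,0.1],[0,0,0.07,0,0.1],[0,0,0.07,0,-1],[0,0,0.07,0,-1],[0,0,0.07,0,-1]]]}}

```text
clock: 5.75
tool_pos: [0.5615, 0.1487, 0.0848]
orientation: [-180.0, 0.0, -106.2]
force: [0.2, 0.2, 1.1]
opening: 0.0296
gripper_force: 0.0
```

Request:
{"api": "carry_out", "payload": {"deltas": [[[0,0,0,0,-1],[0,0,0,0,-1],[0,0,0,0,-1],[0,0,0,0,-1]]]}}

```text
clock: 6.15
tool_pos: [0.5616, 0.1488, 0.0848]
orientation: [-180.0, 0.0, -106.2]
force: [0.5, -0.5, 1.0]
opening: 0.0156
gripper_force: 30.0
```

Request:
{"api": "carry_out", "payload": {"deltas": [[[0,0,-0.1,0,-1],[0,0,-0.3,0,-1],[0,0,-0.5,0,-1],[0,0,-0.7,0,-1],[0,0,-0.75,0,-1]]]}}

```text
clock: 6.65
tool_pos: [0.5627, 0.1492, 0.2391]
orientation: [-179.7, 0.2, -106.2]
force: [0.6, 0.5, -2.9]
opening: 0.016
gripper_force: 30.0
```

```bash
python3 - <<'E'
from h import *
ctrl.snapshot('wrist');s=ctrl.snapshot('wrist')
for k in('green_grip','brown_grip'):
  for r in ctrl.spot_point(s,k)[:3]: print(k,np.round(r['centre']),round(r['p'],2),np.round(atz(s,r['centre'],.102,True),4))
goal([.53,-.06,.235],-135);goal([.494,-.2063,.22],-163.7)
E
```

```text
brown_grip [318. 314.] 0.77 [0.5843 0.2237 0.102 ]
brown_grip [213. 260.] 0.75 [0.6575 0.1505 0.102 ]
brown_grip [498. 226.] 0.72 [0.4088 0.1899 0.102 ]
now [0.56   0.1484 0.2326] [ 1.7985e+02 -8.0000e-02 -1.0626e+02] J [ 34.1  11.5 -11.   -0.1 -67.6 -50.4]
dist 0.211 row [ 1.0422 -0.1475 -0.0121] turn 0.0798
now [0.56   0.1484 0.2326] [ 1.7985e+02 -8.0000e-02 -1.0626e+02] J [ 34.1  11.5 -11.   -0.1 -67.6 -50.4]
dist 0.361 row [ 1.7948 -0.1794  0.0629] turn 0.1596
```

Request:
{"api": "carry_out", "payload": {"deltas": [[[0.25,-0.035,0,0.02,-1],[0.5,-0.07,0,0.04,-1],[0.75,-0.11,0,0.06,-1],[1.0,-0.15,0,0.08,-1],[1.0,-0.15,0,0.08,-1]]]}}

```text
clock: 7.35
tool_pos: [0.5314, -0.0564, 0.232]
orientation: [179.8, -0.3, -135.5]
force: [0.8, 1.0, -4.2]
opening: 0.0156
gripper_force: 30.0
```

```bash
python3 - <<'E'
from h import *
goal([.494,-.2063,.22],-163.7)
E
```

```text
now [ 0.5314 -0.0564  0.232 ] [ 179.84   -0.27 -135.53] J [ 15.    7.3 -16.3  -0.  -66.7 -60.5]
dist 0.155 row [ 0.6586 -0.4041  0.0602] turn 0.0782
```

Request:
{"api": "carry_out", "payload": {"deltas": [[[0.16,-0.1,0.01,0.02,-1],[0.33,-0.2,0.03,0.04,-1],[0.5,-0.3,0.05,0.06,-1],[0.65,-0.4,0.06,0.078,-1],[0.65,-0.4,0.06,0.078,-1]]]}}

```text
clock: 7.85
tool_pos: [0.4962, -0.203, 0.2196]
orientation: [179.9, -0.3, -163.5]
force: [-0.1, 0.1, -4.0]
opening: 0.0159
gripper_force: 30.0
```

```bash
python3 - <<'E'
from h import *
for i in range(4): s=ctrl.snapshot('wrist')
save(s,'w4.png')
np.savez('w4.npz',**{k:s[k] for k in('color','camera_matrix','R','t')})
for k,z in(('head_mouth',.06),('brown_tip',.143)):
  for r in ctrl.spot_point(s,k)[:3]: print(k,np.round(r['centre']),round(r['p'],2),np.round(atz(s,r['centre'],z,True),4))
goal([.494,-.2063,.16],-163.7)
E
```

```text
head_mouth [315. 215.] 0.65 [ 0.4915 -0.2051  0.06  ]
brown_tip [600. 246.] 0.55 [0.4272 0.0235 0.143 ]
now [ 0.4988 -0.1994  0.2219] [ 1.7997e+02 -5.0000e-02 -1.6301e+02] J [ -0.9   7.8 -17.1  -0.  -65.2 -72.1]
dist 0.063 row [ 0.0331 -0.0261  0.3097] turn 0.0019
```

View pics/w4.png

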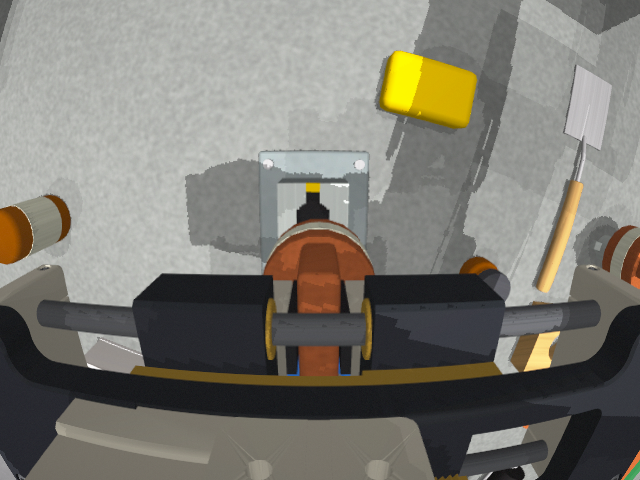

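The cartridge is held over the head. The near slot's yellow patch is at (313,187), and the slot is in line with the wing.

```bash
python3 - <<'E'
from h import *
s=dict(np.load('w4.npz'));im=s['color']
h=cv2.cvtColor(im,cv2.COLOR_RGB2HSV)
y=(h[...,0]>20)&(h[...,0]<35)&(h[...,1]>150)&(h[...,2]>100);y[:,:280]=0;y[:,345:]=0;y[:170]=0;y[210:]=0
p=np.argwhere(y)[:,::-1];c=p.mean(0);w=atz(s,c,.06,True)
print(p.min(0),p.max(0),c,w)
# head white face lateral edges at row 200
a=np.radians(16.3);print('centre from patch',w[:2]+.0275*np.array([np.cos(a),np.sin(a)]))
g=im[...,:].min(2).astype(int)
print(g[195,265:365])
print(g[215,265:365])
E
```

```text
[306 182] [319 192] [312.54411765 187.22058824] [ 0.46818453 -0.21392485  0.06      ]
centre from patch [ 0.49457917 -0.20620652]
[132 131 132 131 132 131 132 132 132 133 134 139 157 175 175 172 173 174
 176 177 176 175 173 172 172 172 174 172 173 177 180 179 175 175 175 178
 176 175 179 187 171  73  32  32  31  29  32  30  32  30  30  30  30  29
  81 175 176 175 176 175 175 175 174 175 175 176 175 175 173 174 174 176
 176 176 175 173 173 173 173 174 174 175 178 164 128 118 117 119 118 116
 119 120 119 120 121 121 120 119 118 119]
[128 130 129 129 129 130 129 129 129 129 131 127 148 168 172 172 179 193
 194 198 196 193 194 193 193 194 193 193 194 195 190 126  28  29  27  32
  35  36  37  36  35  36  36  33  35  34  34  32  32  36  35  36  33  32
  36  35  36  34  31  33  34  31  27  44 115 174 173 172 174 174 175 177
 177 175 173 173 173 174 174 173 174 176 179 136 120 117 116 116 122 130
 130 129 131 131 129 130 130 130 129 129]
```

Request:
{"api": "carry_out", "payload": {"deltas": [[[0.034,-0.028,0.08,0.002,-1],[0.034,-0.028,0.16,0.002,-1],[0.034,-0.028,0.25,0.002,-1],[0.034,-0.028,0.31,0.002,-1],[0.034,-0.028,0.31,0.002,-1]]]}}

```text
clock: 8.65
tool_pos: [0.4929, -0.2068, 0.1589]
orientation: [179.9, -0.2, -163.8]
force: [-0.6, -0.2, -3.3]
opening: 0.0157
gripper_force: 30.0
```

Request:
{"api": "carry_out", "payload": {"deltas": [[[0,0,0,0,-1],[0,0,0,0,-1],[0,0,0,0,-1]]]}}

```text
clock: 8.95
tool_pos: [0.4944, -0.2076, 0.1614]
orientation: [-180.0, 0.1, -163.8]
force: [0.1, 0.0, -3.4]
opening: 0.016
gripper_force: 30.0
```

```bash
python3 - <<'E'
from h import *
print(ctrl.get_obs()['force'])
goal([.4945,-.2062,.13],-163.7)
s=ctrl.snapshot('wrist');im=s['color']
goal([.4945,-.2062,.13],-163.7)
X=np.array([.46818,-.21392,.06]);print('predict',proj(s,X,True))
h=cv2.cvtColor(im,cv2.COLOR_RGB2HSV)
y=(h[...,0]>20)&(h[...,0]<35)&(h[...,1]>150)&(h[...,2]>100);y[:,:270]=0;y[:,365:]=0;y[:160]=0;y[250:]=0
p=np.argwhere(y)[:,::-1];print(p.min(0),p.max(0),p.mean(0),atz(s,p.mean(0),.06,True))
cv2.imwrite('pics/w5c.png',cv2.resize(im[150:330,220:420,::-1],None,fx=3,fy=3,interpolation=cv2.INTER_CUBIC))
E
```

```text
[ 0.11417525  0.04849021 -3.42843168]
now [ 0.4944 -0.2076  0.1614] [-1.7997e+02  8.0000e-02 -1.6382e+02] J [ -1.8  10.6 -22.2   0.  -57.2 -72. ]
dist 0.031 row [-0.0023  0.0065  0.1571] turn -0.0003
now [ 0.4943 -0.2076  0.1613] [-1.7997e+02  7.0000e-02 -1.6382e+02] J [ -1.8  10.6 -22.2   0.  -57.2 -72. ]
dist 0.031 row [-0.0029  0.0064  0.1566] turn -0.0003
predict [320.01839467 204.4985422 ]
[312 199] [328 210] [319.62694301 204.48186528] [ 0.46824575 -0.21419025  0.06      ]
```

View pics/w5c.png

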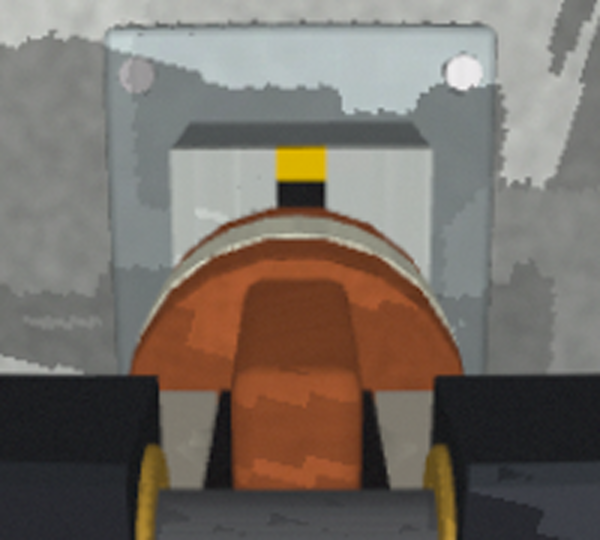

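The patch lies where predicted and the slot is in line with the wing. Going in with a 1.3 mm sideways correction.

Request:
{"api": "carry_out", "payload": {"deltas": [[[-0.002,0.0065,0.03,0,-1],[-0.002,0.0065,0.06,0,-1],[-0.002,0.0065,0.09,0,-1],[-0.002,0.0065,0.12,0,-1],[-0.002,0.0065,0.15,0,-1]]]}}

```text
clock: 9.5
tool_pos: [0.4937, -0.2062, 0.1298]
orientation: [180.0, -0.0, -163.8]
force: [-0.9, -0.2, -3.6]
opening: 0.0159
gripper_force: 30.0
```

Request:
{"api": "carry_out", "payload": {"deltas": [[[0,0,0.01,0,-1],[0,0,0.02,0,-1],[0,0,0.03,0,-1],[0,0,0.03,0,-1]]]}}

```text
clock: 9.9
tool_pos: [0.4941, -0.2063, 0.1249]
orientation: [-180.0, 0.0, -163.8]
force: [-0.8, -0.4, -2.9]
opening: 0.0161
gripper_force: 30.0
```

Request:
{"api": "carry_out", "payload": {"deltas": [[[0,0,0.01,0,-1],[0,0,0.02,0,-1],[0,0,0.03,0,-1],[0,0,0.03,0,-1],[0,0,0.03,0,-1]]]}}

```text
clock: 10.4
tool_pos: [0.4943, -0.2063, 0.1192]
orientation: [-180.0, 0.0, -163.8]
force: [-1.8, 0.5, 6.9]
opening: 0.0159
gripper_force: 30.0
```

Request:
{"api": "carry_out", "payload": {"deltas": [[[0,0,0.005,0,-1],[0,0,0.01,0,-1],[0,0,0.012,0,-1],[0,0,0.012,0,-1]]]}}

```text
clock: 10.8
tool_pos: [0.4943, -0.2064, 0.117]
orientation: [-180.0, 0.1, -163.8]
force: [-3.2, 1.5, 8.6]
opening: 0.016
gripper_force: 30.0
```

Request:
{"api": "carry_out", "payload": {"deltas": [[[0,0,0.005,0,-1],[0,0,0.008,0,-1],[0,0,0.008,0,-1],[0,0,0.008,0,-1]]]}}

```text
clock: 11.2
tool_pos: [0.4946, -0.2064, 0.1166]
orientation: [-179.9, 0.1, -163.8]
force: [-3.9, 3.3, 17.8]
opening: 0.0154
gripper_force: 30.0
```

```bash
python3 - <<'E'
from h import *
o=ctrl.get_obs();print(o['force'],o['moment'])
goal([.4945,-.2062,.1165],-163.7)
E
```

```text
[-3.86771922  3.25276461 17.77397499] [1.62156534 2.25867133 0.02355271]
now [ 0.4946 -0.2064  0.1166] [-1.7992e+02  1.0000e-01 -1.6379e+02] J [ -1.6  13.2 -25.5   0.1 -51.2 -72.2]
dist 0.0 row [0.0003 0.0012 0.0005] turn -0.0002
```

At the hard stop (about 21 N). Now turning clockwise.

Request:
{"api": "carry_out", "payload": {"deltas": [[[0,0,0,0.02,-1],[0,0,0,0.04,-1],[0,0,0,0.06,-1],[0,0,0,0.08,-1],[0,0,0,0.1,-1]]]}}

```text
clock: 11.7
tool_pos: [0.4948, -0.2063, 0.1166]
orientation: [180.0, 0.1, 159.9]
force: [-4.4, 4.7, 17.4]
opening: 0.0158
gripper_force: 30.0
```

Request:
{"api": "carry_out", "payload": {"deltas": [[[0,0,0,0.02,-1],[0,0,0,0.04,-1],[0,0,0,0.06,-1],[0,0,0,0.08,-1],[0,0,0,0.1,-1]]]}}

```text
clock: 12.2
tool_pos: [0.4954, -0.2067, 0.1166]
orientation: [179.9, 0.2, 123.9]
force: [-2.5, 0.7, 13.2]
opening: 0.0159
gripper_force: 30.0
```

```bash
python3 - <<'E'
from h import *
o=ctrl.get_obs();print(o['force'],o['moment'],o['opening'])
goal([.4945,-.2062,.1165],-163.7-85)
E
```

```text
[-2.45237815  0.65492909 13.24567376] [0.26745032 1.17019247 0.07108552] 0.01591621967034605
now [ 0.4954 -0.2067  0.1166] [179.88   0.18 123.94] J [-1.700e+00  1.330e+01 -2.550e+01  1.000e-01 -5.110e+01 -1.445e+02]
dist 0.001 row [ 0.0049 -0.0024  0.0005] turn 0.0351
```

Request:
{"api": "carry_out", "payload": {"deltas": [[[0,0,0,0.012,-1],[0,0,0,0.024,-1],[0,0,0,0.032,-1],[0,0,0,0.038,-1],[0,0,0,0.038,-1]]]}}

```text
clock: 12.7
tool_pos: [0.4953, -0.2068, 0.1166]
orientation: [179.9, 0.1, 110.5]
force: [-3.5, 0.3, 15.3]
opening: 0.0161
gripper_force: 30.0
```

```bash
python3 - <<'E'
from h import *
o=ctrl.get_obs();print(o['force'],o['moment'],o['opening'])
goal([.4945,-.2062,.1165],-163.7-90)
E
```

```text
[-3.53789802  0.30375076 15.29116762] [0.18489019 1.31344954 0.11104369] 0.01613818506426746
now [ 0.4953 -0.2068  0.1166] [1.7986e+02 1.5000e-01 1.1048e+02] J [-1.700e+00  1.330e+01 -2.550e+01  1.000e-01 -5.110e+01 -1.579e+02]
dist 0.001 row [ 0.0044 -0.0025  0.0005] turn 0.0116
```

Request:
{"api": "carry_out", "payload": {"deltas": [[[0,0,0,0.006,-1],[0,0,0,0.011,-1],[0,0,0,0.013,-1],[0,0,0,0.013,-1],[0,0,0,0.013,-1]]]}}

```text
clock: 13.2
tool_pos: [0.4952, -0.2069, 0.1166]
orientation: [179.9, 0.1, 105.9]
force: [-3.0, -0.5, 14.3]
opening: 0.0156
gripper_force: 30.0
```

```bash
python3 - <<'E'
from h import *
o=ctrl.get_obs();print(o['force'],o['moment'],o['opening'])
goal([.4945,-.2062,.1165],-163.7-91)
E
```

```text
[-3.02251356 -0.53834888 14.31248312] [0.10267689 1.40324227 0.23304673] 0.015644114410366818
now [ 0.4952 -0.2069  0.1166] [1.7986e+02 1.4000e-01 1.0589e+02] J [-1.700e+00  1.330e+01 -2.550e+01  1.000e-01 -5.110e+01 -1.625e+02]
dist 0.001 row [ 0.0042 -0.0025  0.0005] turn 0.0016
```

The moment jumped to 0.23 N·m, above the spring's 0.15, so it's at the stop. One small nudge more, then hand in.

Request:
{"api": "carry_out", "payload": {"deltas": [[[0,0,0,0.003,-1],[0,0,0,0.003,-1],[0,0,0,0.003,-1],[0,0,0,0.003,-1]]]}}

```text
clock: 13.6
tool_pos: [0.4952, -0.2069, 0.1166]
orientation: [179.9, 0.1, 104.8]
force: [-3.3, 1.2, 14.5]
opening: 0.016
gripper_force: 30.1
```

```bash
python3 - <<'E'
from h import *
o=ctrl.get_obs();print(o['force'],o['moment'][2],o['opening'],o['orientation'],o['tool_pos'])
if o['moment'][2]>.2 and o['tool_pos'][2]<.1175 and o['force'][2]>9: print(ctrl.close_job())
E
```

```text
[-3.34916322  1.20442204 14.45030079] 0.3177111207439216 0.015963783486642225 [1.79862439e+02 1.37093222e-01 1.04826478e+02] [ 0.49518704 -0.20687521  0.11662187]
the job is handed in; nothing more can be done
None
```

I handed the job in at 13.6 s with the gripper still holding the brown cartridge upright in the head, pushed to the hard stop and turned about 91° clockwise against the valve stop; the hand-in returned no verdict, and I judged the end position from the arm's pose, force and moment readings, not from a picture.

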